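Pack up the tool case on the printer bench

ROBOT

A 6-joint arm with a two-finger parallel gripper is mounted at the origin on the work surface. World frame = base frame: x ahead of the robot, y to its left, z up, the work surface at z = 0. Lengths are in m, angles in rad, forces in N, time in s.
With the tool pointing down it reaches from about 0.275 to 0.85 m from the base axis. Payload 19 kg.
Tool frame: the origin (TCP) lies midway between the tips of the shut fingers; the grasp point (between the pads) lies 19 mm behind it; z points along the fingers, x is the direction in which the jaws open and shut, and the axes are right-handed (so a half turn about z gives the same grasp; the last joint's range is limited). The gripper opens to 85 mm and grips with 20 to 120 N. Pads are 22 mm wide; open, the fingers measure 114 mm over their backs; the gripper's body (76 mm by 85 mm) begins 54 mm behind the grasp point. The pads swing forward as they close: fully open they stand 13 mm farther back than shut.
Start: joints at [-1.312, 0.15, 1.437, -0, 1.554, -0.134], TCP at [0.22, -0.531, 0.231] pointing down, gripper open.
Joint ranges: [-2.8, 2.8], [-0.68, 2.1], [0.12, 2.68], [-1.39, 4.53], [0.16, 2.79], [-2.81, 2.81]. Speed limits (rad/s): [1.89, 1.89, 2.22, 3.01, 3.01, 3.01].

INTERFACE

Orientations are given as a 3x3 rotation matrix whose columns are the frame's x, y, z axes.
In Python, from bench import manip, read_camera gives the robot as it stands.
- The arm moves only by the shell command python3 -m crank 'ROWS' [FORCE]. ROWS is JSON, a list of rows, each a list of 5 numbers: the shift along the world's x, y, z in m, then the turn about the world's z in degrees, then the opening, from 0 (shut) to 1 (fully open). In form: [[x, y, z, spin, jaw], ...]. A call has exactly 8 rows; each row shifts and turns the commanded pose from where the row before left it; what a row does not reach is not made up. A row lasts 1/10 s, in which the tool goes at most 50 mm and 8.59 degrees, less where a joint would pass 70% of its speed; a pose out of reach is approached as far as the arm can. A call is refused whole if a number of a shift passes 0.05 or a number of a turn 8.59, either way. A call with a gripper value outside its range is refused whole. The fingers move at their own pace and stop on an object; FORCE is the grip in N (left out, the last holds). Time passes only in rows, so rows that do not move let the fingers close, or fill a call up. It gives the time, the measured TCP pose, the force and the opening at its end, in the units of the state.
- manip.get_obs(): the state, without advancing time (a new reading comes with each control period).
- read_camera(name): name is "side" or "top"; returns a dict with "color" (384x512x3 uint8, red, green, blue), "K" (3x3 intrinsics, pixels), "R" (3x3) and "t" (3): a world point X has camera coordinates R X + t. Camera axes: x right, y down, z forward; pixel columns grow to the right and rows downward; lengths in m; the calibration is good to about 2 mm. A picture is of the moment at which its call begins. There is no depth.
- manip.job_done(): hands the job in, once; it reports no verdict.
The state is a dict: "t": time; "q": joint angles; "qvel": joint speeds; "tau": joint torques, N m; "position": TCP position; "ee_rot": TCP orientation; "ft_force": force on the tool from outside, world axes, zero at the start; "torque": the same for the moment, N m; "gripper_width": opening from 0.0 (shut) to 1.0 (fully open).
Only numpy, scipy, OpenCV 4.12 (cv2) and the standard library are available. Lean on these libraries where they do the work, as an engineer would, in place of code of your own. Each camera call takes 0.05 s, during which the arm holds its last target. There are 200 camera calls.

TASK

The tool case by the printer is open, with its tool panel standing up inside. First fold the panel down until it lies flat in the case, with the lid left standing open, and only then swing the lid over it until it is fully shut. Do it by pushing gently with the fingers, without gripping or lifting anything, and leave the case where it stands and the loose parts around it undisturbed.

Things in the scene. Friction and masses are not known exactly. Their poses are not given: they have to be found in the camera images.
- case: Open tool case, grey plastic with aluminium edges, loose on the bench (2 to 3 kg). Base 220 deep (x), 300 wide (y), 72 high, walls 4. Origin: centre of its underside. Its x axis points to the rear, where lid and panel are hinged; latches and a carrying handle stand out 17 on its front (-x); z up. It stands roughly sideways to the robot: rear to the robot's left, front to its right.
- lid (a joint): Hinge of the lid along the case's y axis. 0 = fully shut on the base, 1.57 = standing vertical, about 1.8 to 2.1 = open, leaning back; stop at 2.15. The hinge is stiff: the lid stays at any angle and needs about 1 to 5 N at its free edge, all the way to shut, where it meets a slightly springy seal.
- lid_hinge (a point): Middle of the lid's hinge line: in the case frame at x +110, y 0, z 72.5. Lid: a shallow shell 220 by 300, 38 deep outside, walls and top 4 thick; its hollow side looks at the panel when it is open.
- lid_edge (a point): Middle of the lid's free edge on its OUTER face (the top front edge once shut): 220 from the hinge along the lid and 38 outward. When the lid is shut it lies in the case frame at x -110, z 110.5. The plain outer face lies between here and the hinge; when open, this face looks away to the rear.
- panel (a joint): Hinge of the tool panel along the case's y axis. 0 = lying flat in the case, 1.57 = upright; starts at about 1.2 to 1.55; stop at 1.65. It falls towards the front of the case (-x). The hinge is stiff: the panel stays at any angle and needs about 1 to 4 N at its free edge, all the way down, where it meets slightly springy foam rests.
- panel_hinge (a point): Middle of the panel's hinge line, in mid thickness: in the case frame at x +75, y 0, z 58.5. Panel: black, 170 long from hinge to free edge, 270 wide, 5 thick, plain on the rear side (the upper side once folded), hand tools fixed on the front side standing out 17.
- panel_edge (a point): On the panel's rear face (upper face once folded), middle of the finger notch (90 wide, 12 deep) in its free edge: 158 from the hinge. Once folded it lies in the case frame at x -83, z 61, 11 below the rim of the base; there are then 11 free between the panel's edge and the inside of the front wall.
- motor: Stepper motor standing loose on the bench in front of the case: 42 square, 39 high, shaft up to 62. Origin: centre of its underside. Leave it.
- gear: White printed gear lying loose on the bench in front of the case: diameter 68, 10 thick, hub 22 high. Origin: centre of its underside. Leave it.
- jar: Clear screw jar with a steel cap, standing loose on the bench in front of the case: diameter 52, 70 high. Origin: centre of its underside. Leave it.
- driver: Screwdriver, 150 long, lying loose beside the case on the side away from the robot. Leave it.

How it is judged:
On the way, in this order (a step that is already met when the one before it is completed fails the run):
1. the panel lies flat in the case while the lid still stands open (value of joint panel below 0.07 rad and value of joint lid above 1.2 rad), for 0.2 s.
2. the lid is fully shut over the folded panel (value of joint lid below 0.05 rad and value of joint panel below 0.07 rad), for 0.2 s.
At the end, for the whole second after the job is handed in: The panel lies flat (within 0.07 rad) and the lid is shut over it (within 0.05 rad, about 11 mm at its front edge); the case stands within 30 mm of where it was, and the motor, gear and jar within 20 mm and the screwdriver within 25 mm of their places (all of step 2 and linear speed of case below 0.02 m/s and distance of case from where it was at the start of the episode below 0.03 m and angle between case's own z axis and vertical below 0.05 rad and distance of each of motor, gear, jar from where it was at the start of the episode below 0.02 m and distance of driver from where it was at the start of the episode below 0.025 m); the robot touches nothing.
It fails at once if the lid is swung over while the panel is not yet folded down (value of joint lid below 1.2 rad and value of joint panel above 0.2 rad).
It fails at once if the case is lifted or tipped (height (world z) of case above 0.02 m or angle between case's own z axis and vertical above 0.15 rad).
It fails at once if the case, panel or lid is gripped hard or forced (more than 80 N) (contact force between the fingers and case above 80 N).
It fails at once if the lid is slammed (value of joint lid below 0.3 rad and velocity of joint lid below -3 rad/s).
It fails at once if a loose part is lifted (height (world z) of any of motor, gear, jar above 0.02 m or height (world z) of driver above 0.035 m).
It also fails if it takes over 61 s, if anything falls off the work surface, if the arm or the gripper's body presses on something with over 40 N, if the wrist force passes 120 N, or if a joint passes its speed limit or range.

## Working session

There is one attempt and no reset: what is moved stays moved. The work goes in short steps, Python scripts to look and compute and a shell command to move; the robot and the scene stay as the last step left them, time stands still between calls to the robot, and variables do not carry over. Pictures are saved under pics/ and viewed, on a budget of 10 in all, crops included, one or two more only if the job needs it, and the job is handed in when it is done.

```bash
mkdir -p pics; python3 - <<'E'
from bench import manip, read_camera
import cv2,numpy as np
for n in("side","top"):
    c=read_camera(n); cv2.imwrite(f"pics/{n}0.png",c["color"][:,:,::-1]); print(n,c["K"].tolist(),np.round(c["R"],4).tolist(),np.round(c["t"],4).tolist(), (-c["R"].T@c["t"]).round(3))
o=manip.get_obs();print(o["t"],o["position"],o["ee_rot"],o["ft_force"],o["gripper_width"])
E
```

```text
side [[354.44043402118285, 0.0, 252.18844681607376], [0.0, 354.44043402118285, 187.58466810706489], [0.0, 0.0, 1.0]] [[0.8397, -0.5428, -0.0146], [-0.403, -0.6049, -0.6868], [0.364, 0.5827, -0.7267]] [-0.4988, 0.2481, 0.5649] [ 0.313 -0.45   0.574]
top [[443.4936419718934, 0.0, 258.34777965317005], [0.0, 443.4936419718934, 190.04302259736068], [0.0, 0.0, 1.0]] [[-0.0243, -0.9997, -0.0024], [-0.9963, 0.0244, -0.0825], [0.0825, 0.0003, -0.9966]] [-0.0538, 0.5428, 1.0673] [ 0.451 -0.067  1.108]
0.1 [ 0.2200192  -0.53102551  0.23075299] [[ 3.82775064e-01 -9.23841532e-01 -2.73796274e-04]
 [-9.23840990e-01 -3.82775139e-01  1.00907698e-03]
 [-1.03702962e-03 -1.33305283e-04 -9.99999453e-01]] [-0.13913632 -0.13471336 -0.04431387] 1.0025857694462645
```

View pics/side0.png

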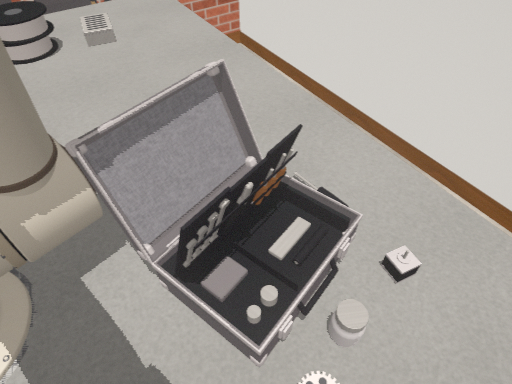

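View pics/top0.png

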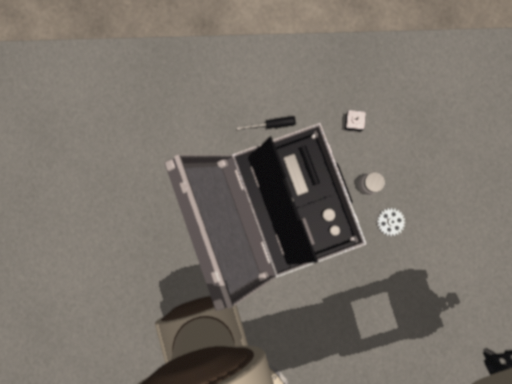

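The side view shows the rim corners, with lid edge corners near (80,145) and (218,68) and panel top corners near (299,127) and (183,212). The top view shows rim corners at about (320,124), (365,243), (275,276) and (235,155), and the panel's free edge from (270,140) to (316,260).

```bash
cat > h.py <<'E'
import numpy as np,cv2
from bench import read_camera
C={n:read_camera(n) for n in("side","top")}
def ray(n,u,v):
    c=C[n];R=np.array(c["R"]);t=np.array(c["t"]);d=R.T@np.linalg.solve(c["K"],[u,v,1.]);return -R.T@t,d/np.linalg.norm(d)
def plane(n,u,v,z):
    o,d=ray(n,u,v);return o+d*(z-o[2])/d[2]
def tri(s,t):
    P=[np.array(C[n]["K"])@np.c_[C[n]["R"],C[n]["t"]] for n in("side","top")]
    X=cv2.triangulatePoints(P[0],P[1],np.array(s,float),np.array(t,float)).ravel();X=X[:3]/X[3]
    err=[]
    for p,u in zip(P,(s,t)):
        y=p@np.r_[X,1];err.append(np.round(y[:2]/y[2]-u,1).tolist())
    return X,err
def proj(n,X):
    c=C[n];y=np.array(c["K"])@(np.array(c["R"])@X+c["t"]);return (y[:2]/y[2]).round(1)
E
python3 - <<'E'
from h import *
T=[plane("top",u,v,.0725) for u,v in((320,124),(365,243),(275,276),(235,155))]
S=[plane("side",u,v,.0725) for u,v in((360,215),(262,350))]
print(np.round(T,3),"\n",np.round(S,3))
for i in range(4):print(np.linalg.norm(T[i]-T[i-1]).round(3))
for s,t in(((218,68),(172,160)),((80,145),(225,303)),((299,127),(271,140)),((183,212),(316,260))): print(tri(s,t))
for n,u,v,z in(("top",356,120,.05),("top",373,182,.07),("top",391,221,.01)):print(plane(n,u,v,z).round(3))
for n,b in(("side",(60,40,320,380)),("top",(150,100,400,320))):
    x0,y0,x1,y1=b;im=C[n]["color"][y0:y1,x0:x1,::-1];k=min(800/(x1-x0),600/(y1-y0))
    im=cv2.resize(im,None,fx=k,fy=k,interpolation=2);print(n,k);cv2.imwrite(f"pics/{n}1.png",im)
E
```

```text
[[ 0.691 -0.217  0.073]
 [ 0.408 -0.311  0.073]
 [ 0.337 -0.101  0.073]
 [ 0.621 -0.014  0.073]] 
 [[ 0.689 -0.213  0.073]
 [ 0.411 -0.31   0.073]]
0.215
0.298
0.222
0.297
(array([0.58612837, 0.0996583 , 0.25059393]), [[-0.7, 0.1], [0.2, -0.4]])
(array([3.12543163e-01, 3.06217652e-04, 2.61987590e-01]), [[-2.2, 0.5], [0.1, -1.1]])
(array([ 0.62621006, -0.09540449,  0.2211792 ]), [[-0.3, 0.0], [0.1, -0.2]])
(array([ 0.38552992, -0.17495087,  0.24627601]), [[-0.8, 0.1], [0.1, -0.3]])
[ 0.704 -0.308  0.05 ]
[ 0.55  -0.337  0.07 ]
[ 0.458 -0.393  0.01 ]
side 1.7647058823529411
top 2.727272727272727
```

View pics/top1.png

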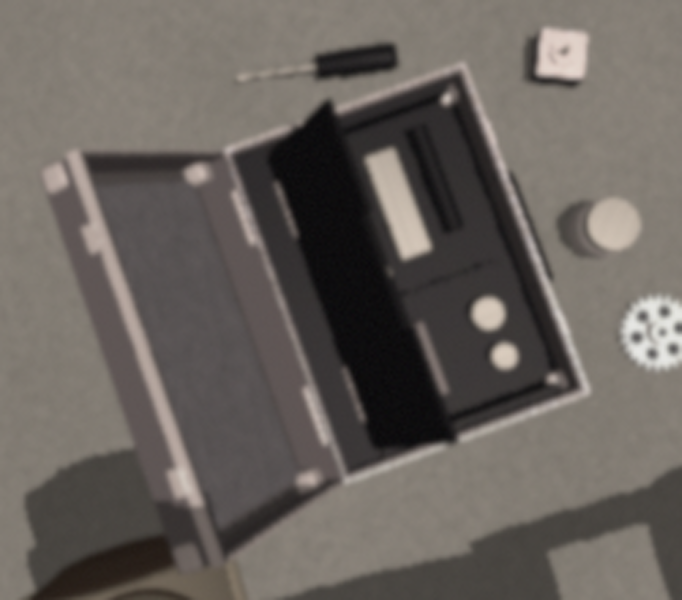

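View pics/side1.png

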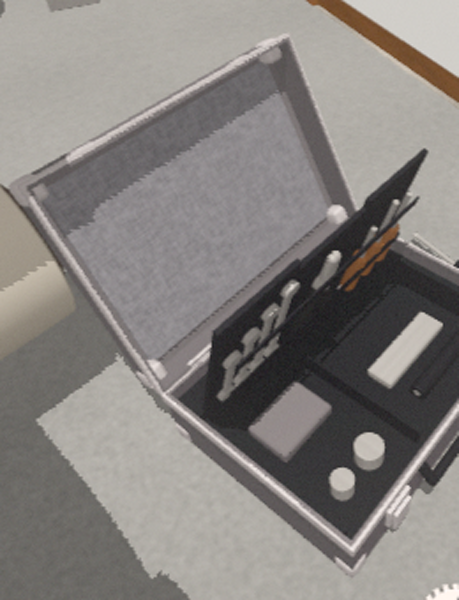

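The top crop confirms the rim corners. The panel's free edge runs from (325,105) to (455,440) in the crop and leans forward. The lid leans back at about 2.0 rad, with its outer edge at (45,170) to (180,560). Case centre is about (0.514,-0.161), its x axis about (-0.31,0.95). I'll go over the panel with the fingers shut and come down between panel and lid.

```bash
python3 -m crank '[[0.02,0.034,0.02,-4.3,0],[0.02,0.034,0.02,0,0],[0.02,0.034,0.02,0,0],[0.02,0.034,0.02,0,0],[0.02,0.034,0.01,0,0],[0.02,0.034,0,0,0],[0.02,0.034,0,0,0],[0.02,0.034,0,0,0]]' 20
python3 -m crank '[[0.018,0.030,0,0,0],[0.018,0.030,0,0,0],[0.018,0.030,0,0,0],[0.018,0.030,0,0,0],[0.018,0.030,0,0,0],[0.018,0.029,0,0,0],[0,0,0,0,0],[0,0,0,0,0]]'
python3 - <<'E'
from h import *
im=np.hstack([C["side"]["color"][40:350,60:400],C["top"]["color"][90:340,140:420][:, :].copy() if 0 else cv2.copyMakeBorder(C["top"]["color"][60:340,140:420],0,30,0,0,0)])[:,:,::-1]
k=800/im.shape[1];cv2.imwrite("pics/b2.png",cv2.resize(im,None,fx=k,fy=k))
ey=np.array([-.951,-.309]);ex=np.array([-.309,.951])
s,t=(181,229),(316,260);print(tri(s,t))
E
```

```text
t: 1.0
position: [0.3805, -0.2577, 0.3213]
ee_rot: [[0.312, -0.95, 0.0], [-0.95, -0.312, -0.0], [0.0, -0.0, -1.0]]
ft_force: [0.8, -0.1, -0.1]
gripper_width: 0.0
t: 1.8
position: [0.4881, -0.0798, 0.321]
ee_rot: [[0.314, -0.949, -0.001], [-0.949, -0.314, 0.0], [-0.0, 0.001, -1.0]]
ft_force: [-0.6, 0.5, -0.7]
gripper_width: -0.001
(array([ 0.38114649, -0.17751906,  0.21980472]), [[2.3, -0.5], [-0.2, 0.9]])
```

View pics/b2.png

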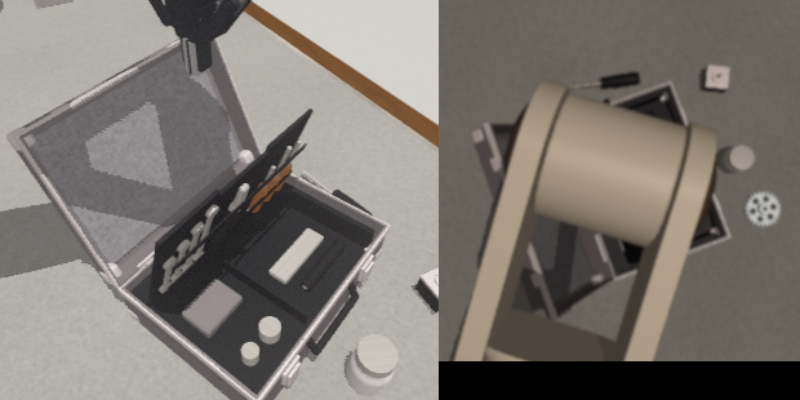

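```bash
python3 -m crank '[[0,0,-0.033,0,0],[0,0,-0.033,0,0],[0,0,-0.033,0,0],[0,0,-0.031,0,0],[0.004,-0.012,0,0,0],[0.004,-0.012,0,0,0],[0.001,-0.004,0,0,0],[0,0,0,0,0]]'
python3 -m crank '[[0.003,-0.0095,-0.003,0,0],[0.003,-0.0095,-0.003,0,0],[0.003,-0.0095,-0.003,0,0],[0.003,-0.0095,-0.003,0,0],[0.002,-0.0064,-0.0055,0,0],[0.002,-0.0064,-0.0055,0,0],[0.002,-0.0064,-0.0055,0,0],[0.002,-0.0064,-0.0055,0,0]]'
python3 - <<'E'
from h import *
im=C["side"]["color"][40:350,60:440,::-1]
cv2.imwrite("pics/b3.png",cv2.resize(im,None,fx=1.8,fy=1.8))
E
```

```text
t: 2.7
position: [0.4977, -0.1096, 0.1926]
ee_rot: [[0.311, -0.95, 0.002], [-0.95, -0.311, -0.001], [0.001, -0.001, -1.0]]
ft_force: [-0.5, 0.5, 0.4]
gripper_width: -0.0
t: 3.5
position: [0.5172, -0.1722, 0.1567]
ee_rot: [[0.312, -0.95, -0.0], [-0.95, -0.312, 0.0], [-0.0, -0.0, -1.0]]
ft_force: [-0.1, 2.0, 0.4]
gripper_width: 0.001
```

View pics/b3.png

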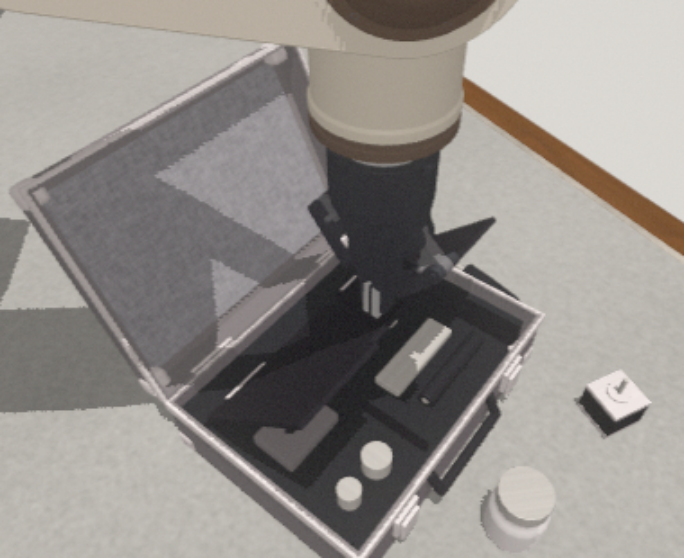

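The fingertips (crop about 372,300) are pushing the panel from behind. It is about halfway down, and the lid and case haven't moved. I'll carry on down the arc.

```bash
python3 -m crank '[[0.0016,-0.005,-0.007,0,0],[0.0016,-0.005,-0.007,0,0],[0.0016,-0.005,-0.007,0,0],[0.0016,-0.005,-0.007,0,0],[0.001,-0.003,-0.008,0,0],[0.001,-0.003,-0.008,0,0],[0.001,-0.003,-0.008,0,0],[0.001,-0.003,-0.008,0,0]]'
python3 -m crank '[[0.001,-0.002,-0.008,0,0],[0.001,-0.002,-0.008,0,0],[0,-0.001,-0.008,0,0],[0,0,-0.006,0,0],[0,0,-0.004,0,0],[0,0,-0.003,0,0],[0,0,-0.001,0,0],[0,0,0,0,0]]'
```

```text
t: 4.4
position: [0.5274, -0.2039, 0.0965]
ee_rot: [[0.312, -0.95, -0.0], [-0.95, -0.312, 0.0], [-0.0, 0.0, -1.0]]
ft_force: [-0.6, 1.6, 0.6]
gripper_width: 0.001
t: 5.2
position: [0.5295, -0.2089, 0.0608]
ee_rot: [[0.313, -0.95, 0.001], [-0.95, -0.313, -0.001], [0.001, -0.0, -1.0]]
ft_force: [-9.7, 2.9, 21.7]
gripper_width: 0.001
```

```bash
python3 -m crank '[[0,0,0.01,0,0],[0,0,0.03,0,0],[0,0,0.045,0,0],[0,0,0.045,0,0],[0,0,0.045,0,0],[0,0,0.045,0,0],[0,0,0.045,0,0],[0,0,0,0,0]]'
python3 -m crank '[[-0.013,0.04,0.01,0,0],[-0.013,0.04,0,0,0],[-0.013,0.04,0,0,0],[-0.013,0.04,0,0,0],[-0.013,0.04,0,0,0],[-0.013,0.04,0,0,0],[-0.013,0.04,0,0,0],[-0.013,0.04,0,0,0]]'
python3 - <<'E'
from h import *
im=np.hstack([C["side"]["color"][:,:400],C["top"]["color"][:,130:430]])[:,:,::-1]
k=800/im.shape[1];cv2.imwrite("pics/b4.png",cv2.resize(im,None,fx=k,fy=k,interpolation=2));print(k)
E
```

```text
t: 6.0
position: [0.5303, -0.2091, 0.331]
ee_rot: [[0.313, -0.95, 0.008], [-0.95, -0.313, -0.004], [0.007, -0.006, -1.0]]
ft_force: [0.8, 0.3, 0.3]
gripper_width: -0.001
t: 6.8
position: [0.4245, 0.1127, 0.3344]
ee_rot: [[0.312, -0.95, 0.001], [-0.95, -0.312, 0.0], [-0.0, -0.001, -1.0]]
ft_force: [0.3, 0.0, -0.3]
gripper_width: 0.001
1.1428571428571428
```

View pics/b4.png

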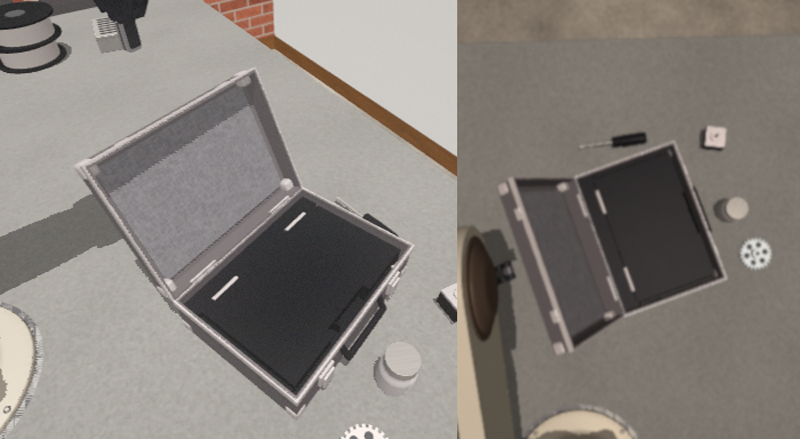

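The panel is flat, the lid is still open, and the case corners haven't moved (top pixel about (320,124), as before). The fingers are behind the lid. Next I'll push the lid.

```bash
python3 -m crank '[[0,0,-0.038,0,0],[0,0,-0.038,0,0],[0,0,-0.037,0,0],[0,0,0,0,0],[0.003,-0.0095,0,0,0],[0.003,-0.0095,0,0,0],[0.003,-0.0095,0,0,0],[0.003,-0.0095,0.002,0,0]]'
python3 -m crank '[[0.0032,-0.010,0.004,0,0],[0.0032,-0.010,0.004,0,0],[0.0032,-0.010,0.004,0,0],[0.0032,-0.010,0.004,0,0],[0.0032,-0.010,0.004,0,0],[0.0032,-0.010,0.005,0,0],[0.0032,-0.010,0.005,0,0],[0.0032,-0.010,0.005,0,0]]'
python3 - <<'E'
from h import *
im=C["side"]["color"][:,:,::-1]
cv2.imwrite("pics/b5.png",im)
E
```

```text
t: 7.7
position: [0.4382, 0.0728, 0.225]
ee_rot: [[0.312, -0.95, 0.002], [-0.95, -0.312, 0.002], [-0.001, -0.003, -1.0]]
ft_force: [-2.3, 10.7, 9.0]
gripper_width: 0.002
t: 8.5
position: [0.4633, -0.0078, 0.2592]
ee_rot: [[0.312, -0.95, 0.001], [-0.95, -0.312, 0.0], [-0.0, -0.001, -1.0]]
ft_force: [-1.3, 2.8, -1.7]
gripper_width: 0.001
```

View pics/b5.png

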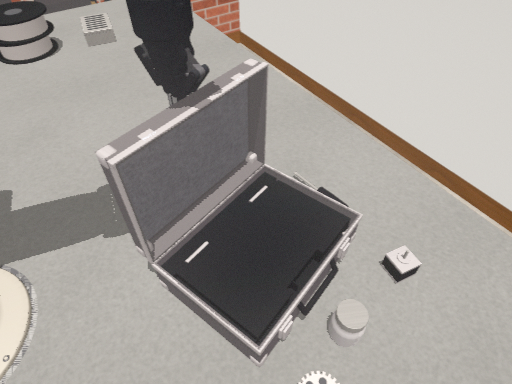

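```bash
python3 -m crank '[[0.0039,-0.0119,0.001,0,0],[0.0039,-0.0119,0.001,0,0],[0.0039,-0.0119,0.001,0,0],[0.0039,-0.0119,0,0,0],[0.0042,-0.013,-0.0033,0,0],[0.0042,-0.013,-0.0033,0,0],[0.0042,-0.013,-0.0033,0,0],[0.0042,-0.013,-0.0033,0,0]]'
python3 -m crank '[[0.0032,-0.0099,-0.0058,0,0],[0.0032,-0.0099,-0.0058,0,0],[0.0032,-0.0099,-0.0058,0,0],[0.0032,-0.0099,-0.0058,0,0],[0.0027,-0.0082,-0.0079,0,0],[0.0027,-0.0082,-0.0079,0,0],[0.0027,-0.0082,-0.0079,0,0],[0.0027,-0.0082,-0.0079,0,0]]'
python3 - <<'E'
from h import *
im=C["side"]["color"][:,:,::-1]
cv2.imwrite("pics/b6.png",im)
E
```

```text
t: 9.4
position: [0.4957, -0.1075, 0.2474]
ee_rot: [[0.312, -0.95, -0.001], [-0.95, -0.312, 0.0], [-0.001, 0.0, -1.0]]
ft_force: [-0.9, 2.7, -0.2]
gripper_width: -0.002
t: 10.2
position: [0.5191, -0.1792, 0.1923]
ee_rot: [[0.313, -0.95, -0.0], [-0.95, -0.313, 0.001], [-0.001, 0.0, -1.0]]
ft_force: [-0.7, 1.9, 1.1]
gripper_width: -0.001
```

View pics/b6.png

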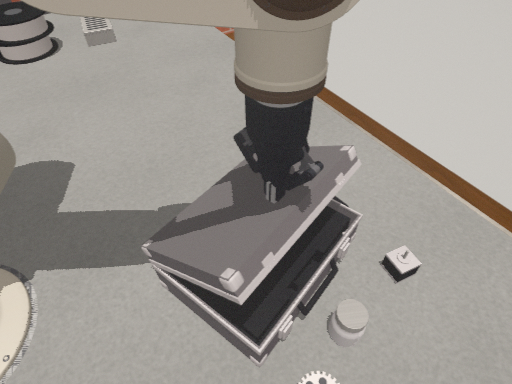

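The lid is at about 0.5 rad with the fingers pressing on its outer face, and the case is still in place (corner about (360,215)). I'll finish closing it slowly.

```bash
python3 -m crank '[[0.002,-0.0062,-0.01,0,0],[0.002,-0.0062,-0.01,0,0],[0.002,-0.0062,-0.01,0,0],[0.002,-0.0062,-0.01,0,0],[0.001,-0.0024,-0.007,0,0],[0.001,-0.0024,-0.007,0,0],[0.001,-0.0024,-0.007,0,0],[0.001,-0.0024,-0.007,0,0]]'
python3 -m crank '[[0,-0.003,-0.006,0,0],[0,-0.002,-0.005,0,0],[0,0,-0.003,0,0],[0,0,-0.002,0,0],[0,0,-0.001,0,0],[0,0,-0.001,0,0],[0,0,0,0,0],[0,0,0,0,0]]'
```

```text
t: 11.1
position: [0.5311, -0.2132, 0.1247]
ee_rot: [[0.312, -0.95, -0.0], [-0.95, -0.312, 0.0], [-0.0, 0.0, -1.0]]
ft_force: [-0.3, 0.6, 1.8]
gripper_width: 0.001
t: 11.9
position: [0.5312, -0.2186, 0.1103]
ee_rot: [[0.313, -0.95, 0.002], [-0.95, -0.313, -0.002], [0.002, -0.001, -1.0]]
ft_force: [-14.5, 4.0, 36.9]
gripper_width: 0.003
```

```bash
python3 -m crank '[[0,0,0.005,0,0],[0,0,0.02,0,0],[0,0,0.04,0,0],[0,0,0.04,0,0],[0,0,0.04,0,0],[-0.03,-0.03,0.02,0,0],[-0.03,-0.03,0,0,0],[-0.03,-0.03,0,0,0]]'
python3 -m crank '[[-0.03,-0.03,0,0,0],[-0.03,-0.03,0,0,0],[-0.03,-0.03,0,0,0],[-0.03,-0.03,0,0,0],[-0.03,-0.03,0,0,0],[-0.03,-0.03,0,0,0],[0,0,0,0,0],[0,0,0,0,0]]'
python3 - <<'E'
from h import *
im=np.hstack([C["side"]["color"][:,100:450],C["top"]["color"][:,130:430]])[:,:,::-1]
k=800/im.shape[1];cv2.imwrite("pics/b7.png",cv2.resize(im,None,fx=k,fy=k,interpolation=2));print(k)
ex=np.array([-.309,.951]);ey=np.array([-.951,-.309])
for y in(-.15,.15):
    p=np.array([.514,-.161])-.11*ex+y*ey
    for z in(.1105,.0725,0):print(y,z,"side crop",(proj("side",np.r_[p,z])-[100,0])*k,"top crop",(proj("top",np.r_[p,z])-[130-350,0])*k)
E
```

```text
t: 12.7
position: [0.4402, -0.3089, 0.273]
ee_rot: [[0.313, -0.95, 0.001], [-0.95, -0.313, -0.001], [0.001, -0.001, -1.0]]
ft_force: [0.2, -0.8, -1.1]
gripper_width: -0.002
t: 13.5
position: [0.2604, -0.4886, 0.272]
ee_rot: [[0.311, -0.951, -0.0], [-0.951, -0.311, 0.001], [-0.001, -0.0, -1.0]]
ft_force: [0.2, -0.1, -0.6]
gripper_width: 0.002
1.2307692307692308
-0.15 0.1105 side crop [329.72307692 249.84615385] top crop [668.55384615 147.93846154]
-0.15 0.0725 side crop [323.93846154 266.95384615] top crop [665.72307692 152.61538462]
-0.15 0 side crop [314.09230769 295.75384615] top crop [660.92307692 160.73846154]
0.15 0.1105 side crop [196.30769231 422.27692308] top crop [725.41538462 301.29230769]
0.15 0.0725 side crop [196.30769231 434.95384615] top crop [720.36923077 300.43076923]
0.15 0 side crop [196.30769231 455.63076923] top crop [711.87692308 299.07692308]
```

View pics/b7.png

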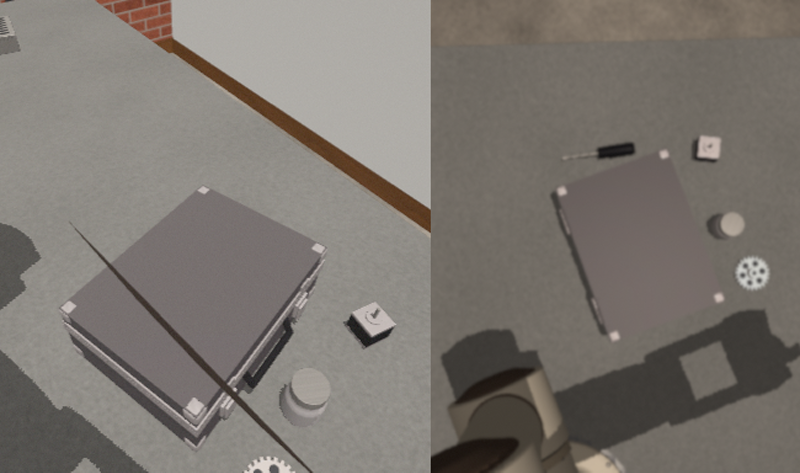

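The lid looks shut and the motor, jar, gear and screwdriver look unmoved. The near corner, at crop (195,415), sits a few pixels above the predicted (196,422), so one enlarged look at the seam is worth going one picture over budget.

```bash
python3 - <<'E'
from h import *
im=C["side"]["color"][180:380,200:400,::-1].copy();im=cv2.resize(im,None,fx=3,fy=3,interpolation=2)
ex=np.array([-.309,.951]);ey=np.array([-.951,-.309])
for y in(-.15,.15):
    p=np.array([.514,-.161])-.11*ex+y*ey
    for z,c in((.1105,(0,0,255)),(.0725,(0,255,0)),(0,(255,0,0))):
        cv2.circle(im,tuple(int(a) for a in (proj("side",np.r_[p,z])-[200,180])*3),3,c,-1)
cv2.imwrite("pics/b8.png",im)
# base-picture change: loose parts and case body vs first image
a=cv2.imread("pics/top0.png");b=C["top"]["color"][:,:,::-1]
for n,(x0,y0,x1,y1) in dict(motor=(338,102,374,138),jar=(359,168,392,198),gear=(372,202,412,240),driver=(230,108,300,136)).items():
    g=[cv2.cvtColor(np.ascontiguousarray(i[y0:y1,x0:x1]),6).astype(np.float32) for i in(a,b)]
    print(n,cv2.phaseCorrelate(*g))
E
```

```text
motor ((0.02696771375310192, 0.22331963746105288), 0.9285008377499051)
jar ((0.024049354819759117, 0.07749755758274901), 0.9250310738881429)
gear ((0.08057089637457082, 0.10091159038594455), 0.8434367841482162)
driver ((-0.5688558557663868, -0.2569856978825982), 0.6941635496086545)
```

View pics/b8.png

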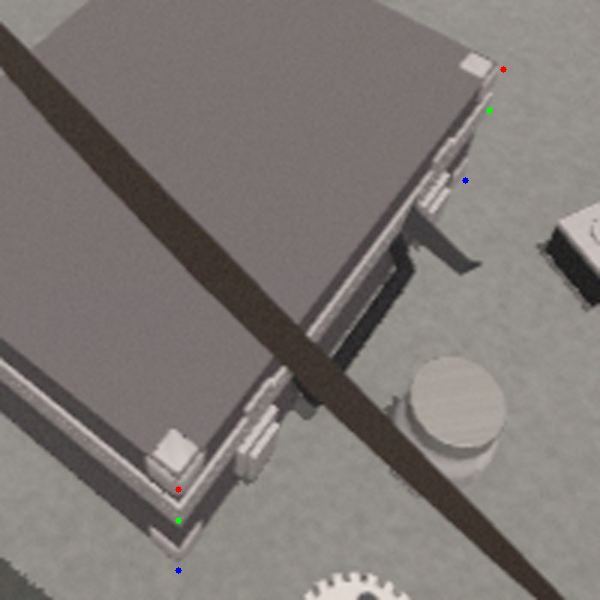

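The enlargement shows no gap along the lid/base seam. The predicted dots for lid, rim and foot at the near corner are all offset the same way, a few mm, so this is error in my pose estimate and the lid is not standing open. The loose parts moved less than 1 px.

```bash
python3 -c "
from bench import manip
print(manip.job_done()); print(manip.get_obs()['t'])"
```

```text
the job is handed in; nothing more can be done
None
the job is handed in; nothing more can be done
```

I folded the panel flat with the lid still open, then pushed the lid shut over it from behind with the closed fingers. I backed the arm off clear of everything and handed the job in at about 14 s. The hand-in gives no verdict.

- **Panel:** it reached flat with the fingertips at z 0.061 m and about 22 N of downward push. A picture with the lid still standing open showed it lying flat.
- **Lid:** it reached shut with the fingertips at z 0.110 m and about 37 N. The last close-up shows no gap at the seam.
- **Surroundings:** the motor, jar and gear shifted by less than 0.3 px in the top view and the screwdriver by about 0.6 px, roughly 1.5 mm. The case showed no visible movement in the pictures taken between moves.
- **Disagreement:** in the last close-up, the predicted lid, rim and foot points at the near front corner all fell a few mm off the image, in the same direction. I took this as error in my estimate of the case's pose, but I did not measure the closed case's position separately.
- **Pictures:** I viewed 11, one over the budget of 10, for that close-up of the seam.

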